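# Load the cold brick past the sprung flap of the food carrier

### The arm

A 6-joint arm with a two-finger parallel gripper is mounted at the origin on the work surface. World frame = base frame: x ahead of the robot, y to its left, z up, the work surface at z = 0. Lengths are in m, angles in rad, forces in N, time in s.
With the tool pointing down it reaches from about 0.35 to 0.925 m from the base axis. Payload 6.4 kg.
Tool frame: the origin (TCP) lies on the centre line of the jaws, within the pads' length; the fingertips stand 25 mm ahead of it and the grasp point (between the pads) lies 6 mm ahead of it; z points along the fingers, y is the line along which they close (so a half turn about z gives the same grasp; the last joint's range is limited). The gripper opens to 94 mm and grips with 3 to 60 N. Pads are 16 mm wide; open, the fingers measure 119 mm over their backs; the gripper's body (75 mm by 177 mm) begins 78 mm behind the grasp point.
Start: joints at [-1.445, 0.245, 1.558, -0, 1.339, -0.174], TCP at [0.192, -0.621, 0.23] pointing down, gripper open.
Joint ranges: [-3.13, 3.13], [-1.02, 2.26], [0.13, 2.54], [-0.95, 4.09], [0.21, 2.88], [-2.74, 2.74]. Speed limits (rad/s): [2.57, 2.57, 3.14, 3.14, 3.14, 3.14].

### API

Orientations are given as a unit quaternion [x, y, z, w].
In Python, from workcell import telemetry, viewer, robot, outline_of, place_of gives the robot as it stands. The module is installed in compiled form; this text tells all that it offers.
- The arm moves only by the shell command python3 -m creep 'ROWS' [FORCE]. ROWS is JSON, a list of rows, each an object with "claw": the closure, from -1 (fully open) to 1 (shut); "translation": the shift along the tool's x, y, z in units of 25 mm (1.0 is 25 mm), a list of three; "yaw": the turn about the tool's z in rad. In form: [{"claw": claw, "translation": [tx, ty, tz], "yaw": yaw}, ...]. A call has 1 to 10 rows; each row is the pose to reach, as a shift and turn from the pose commanded when the call began, along the tool's axes at that moment; what a row does not reach only later rows make up. A row lasts 1/10 s, in which the tool goes at most 50 mm and 8.59 degrees, less where a joint would pass 70% of its speed; a pose out of reach is approached as far as the arm can. A call with a gripper value outside its range is refused whole. The fingers move at their own pace and stop on an object; FORCE is the grip in N (left out, the last holds). Time passes only in rows, so rows that repeat a pose let the fingers close. It gives the time, the measured TCP pose, the force, the opening and the grip force at its end, in the units of the state.
- telemetry.get_obs(): the state, without advancing time (a new reading comes with each control period).
- viewer.get_image(name): name is "scene" or "side" or "wrist"; returns (picture, depth): 420x560x3 uint8, red, green, blue; 420x560 float32, m along the optical axis (not along the pixel's ray), 0 where there is no reading.
- viewer.camera_info(name): a dict with "fx", "fy", "cx", "cy" (pixels), "rvec" (rotation vector, rad) and "tvec" (3), from world to camera coordinates, as OpenCV has them. Camera axes: x right, y down, z forward; pixel columns grow to the right and rows downward; lengths in m; the calibration is good to about 2 mm. A picture is of the moment at which its call begins: read the wrist's pose just before it. camera_info takes no time and is no camera call; for the wrist camera it gives the pose at the moment of the call.
- robot.close_job(): hands the job in; it is judged then, once.
Trained networks look in the newest picture that a camera, given by its name, has taken for a name from the list of things; names that differ only in an ending like _2 or _b are one class to them, and where a whole thing is asked for, a point or a joint stands for the part that bears it (a point fixed in the world has none). Each returns a list of dicts, best first, with "p" (0 to 1); they miss things now and then, are a little off and sometimes report something else, mostly with a low value. They report only what shows in the picture. A call takes as long as a camera call.
- outline_of(camera, query): "region" (420x560 bool, what is visible of it) and "uv" ([column, row] in pixels, amid what is visible of it).
- place_of(camera, query): "uv" ([column, row] in pixels: a listed point, or the origin of a listed thing).
The state is a dict: "time": time; "joint_positions": joint angles; "joint_vel": joint speeds; "joint_torque": joint torques, N m; "eef_pos": TCP position; "eef_rot": TCP orientation; "contact_force": force on the tool from outside, world axes, zero at the start; "torque": the same for the moment, N m; "gripper_width": finger opening in m; "finger_force": force on a finger pad.
Only numpy, scipy, OpenCV 4.12 (cv2) and the standard library are available. Lean on these libraries where they do the work, as an engineer would, in place of code of your own. Each camera call takes 0.05 s, during which the arm holds its last target. There are 200 camera calls.

### The job

Put the freezer brick into the cold pocket of the food carrier: take it upright from the rack, use its foot to push the sprung flap open and hold it open while you slide the brick down past it. Feel for the padded pocket floor, press the brick firmly but gently home on it, then let go, leaving the brick standing upright in the pocket and the sauce jars where they are.

Things in the scene. Friction and masses are not known exactly. Their poses are not given: they have to be found in the camera images.
- brick: Freezer brick, blue plastic, about 0.35 kg: a rigid slab 22 thick (its x), 90 wide (y), 140 tall (z). Origin: centre of its underside. It starts upright in the rack's groove. Grip it across its thickness within the top 35 mm: at least 38 mm stays above the carrier's lid. More than 30 N in all between the brick and the carrier (flap, walls and floor) damages the pocket.
- rack: Fixed wooden draining rack, base 100 (x) by 130 (y) by 12 tall, with two rails along its y, a 27 mm groove between them, tops 41 mm above the table; the brick stands in the groove on the base. Origin: centre of its underside.
- carrier: Fixed insulated food carrier, white box with a grey lid, 240 (x) by 280 (y) by 160 tall. Origin: centre of its underside. Sunk in the middle of its flat top is the vertical cold pocket, 50 (x) by 98 (y), under the flap. The brick goes in upright, thickness along the carrier's x, close along the pocket's +x wall (brick centre about 11 to 14 mm to +x of the pocket's centre), centred in y.
- slot (a point): Centre of the pocket's mouth, on the top face of the carrier (160 mm above the table), inside a flat black rubber gasket. Pushing the flap down and sliding the brick past it takes 2 to 10 N.
- flap (a joint): Angle of the flap, rad: 0 shut (level with the lid), growing as its free edge swings down into the pocket, at most 1.4. Steel plate 48 (x) by 94 (y) by 4; hinge (steel barrel) on the pocket's -x edge, free edge at the +x wall. Its spring (0.05 Nm shut, 0.15 Nm at 1 rad) shuts it; with the brick in, it leans on the brick at about 1 rad and pushes it towards +x.
- liner: Fixed frame low in the pocket that carries its adjustable floor; origin on the pocket's axis, 2 mm above the table. The floor is unseen and unmeasured, 70 to 100 mm below the lid's top: feel for it. It is a level rubber pad that gives 1 mm per 5 N (at most 9) and recovers slowly. Pressing 8 to 14 N on it, beyond the sliding friction, for half a second beds the brick.
- sauce0: Bystander: sauce jar, 64 diameter, 50 tall, loose. Leave it alone.
- sauce1: Bystander: second sauce jar like the first. Leave it alone.

How it is judged:
By the outcome, as a careful person would: the job done as asked, in the order asked, and still so for the second after the job is handed in, with the robot touching nothing.
It also fails if it takes over 70 s, if anything falls off the work surface, if the arm or the gripper's body presses on something with over 40 N, if the wrist force passes 120 N, or if a joint passes its speed limit or range.

## Working session

There is one attempt and no reset: what is moved stays moved. The work goes in short steps, Python scripts to look and compute and a shell command to move; the robot and the scene stay as the last step left them, time stands still between calls to the robot, and variables do not carry over. Pictures are saved under pics/ and viewed, at most 10 in all, crops included, and the job is handed in when it is done.

```bash
mkdir -p pics; cat > h.py <<'E'
import numpy as np, cv2
from workcell import telemetry, viewer, robot, outline_of, place_of
def pts(cam,depth,mask=None):
    i=viewer.camera_info(cam); R=cv2.Rodrigues(np.array(i["rvec"],float))[0]; t=np.array(i["tvec"],float).ravel()
    v,u=np.nonzero((depth>0)&(mask if mask is not None else True)); z=depth[v,u]
    c=np.c_[(u-i["cx"])/i["fx"]*z,(v-i["cy"])/i["fy"]*z,z]
    return (c-t)@R
def save(n,im): cv2.imwrite(f"pics/{n}.png",im[:,:,::-1])
E
python3 - <<'E'
from h import *
np.set_printoptions(precision=4,suppress=True)
o=telemetry.get_obs(); print(o)
ims=[]
for cam in("scene","side"):
    im,d=viewer.get_image(cam); ims.append(im); np.savez(cam,im=im,d=d)
    for q in("brick","rack","carrier","slot","sauce0","flap"):
        r=outline_of(cam,q)
        for x in r[:2]:
            p=pts(cam,d,x["region"]); 
            if len(p)<5: continue
            top=p[p[:,2]>np.percentile(p[:,2],95)-.008]
            print(cam,q,round(x["p"],2),x["uv"],len(p),np.percentile(p,[2,98],axis=0).ravel(),"top",cv2.minAreaRect(top[:,:2].astype(np.float32)),top[:,2].mean())
        if q in("slot","carrier","brick"): print(cam,q,place_of(cam,q)[:2])
save("a",cv2.resize(np.hstack(ims),(800,300)))
E
```

```text
{'time': 0.0, 'joint_positions': array([-1.4451,  0.2458,  1.559 , -0.    ,  1.3387, -0.1741]), 'joint_vel': array([ 0.0005, -0.0016,  0.0005, -0.0013,  0.0009, -0.0015]), 'joint_torque': array([  0.0001, -41.5848, -31.4596,   0.0685,   0.0333,  -0.0001]), 'eef_pos': array([ 0.1919, -0.6205,  0.2294]), 'eef_rot': array([ 0.9888,  0.1494,  0.    , -0.0009]), 'contact_force': array([-0.2641, -0.0423, -0.4996]), 'torque': array([ 0.0668, -0.0148, -0.0758]), 'finger_force': 0.0, 'gripper_width': 0.09386035245524058}
scene brick 0.85 [322.2, 329.6] 817 [0.5344 0.2014 0.0277 0.5593 0.2857 0.1567] top ((0.5454819202423096, 0.24201998114585876), (0.02180788293480873, 0.08876095712184906), 5.145177364349365) 0.15274086871813447
scene brick [{'uv': [317.6, 332.8], 'p': 0.55}]
scene rack 0.86 [310.2, 339.5] 2002 [ 0.4958  0.1727 -0.      0.5968  0.3015  0.0449] top ((0.5464966297149658, 0.2371383011341095), (0.04314667358994484, 0.11995048075914383), 4.733628273010254) 0.04988613139336859
scene carrier 0.75 [267.3, 109.9] 15370 [ 0.3848 -0.4203  0.0096  0.6255 -0.1391  0.1657] top ((0.502666652
[... 1829 characters left out ...]
 slot [{'uv': [383.5, 123.0], 'p': 0.77}]
side sauce0 0.89 [255.0, 185.3] 600 [ 0.631  -0.0301  0.0057  0.6846  0.0242  0.0534] top ((0.6611158847808838, -0.005953267216682434), (0.05299897864460945, 0.055851180106401443), 43.522491455078125) 0.04984529957986377
side sauce0 0.66 [310.9, 245.8] 617 [ 0.4279 -0.0165  0.0086  0.4819  0.0378  0.0531] top ((0.45710957050323486, 0.008317023515701294), (0.05527787655591965, 0.053772445768117905), 38.472450256347656) 0.049691245230060806
side flap 0.97 [388.5, 122.9] 769 [ 0.4789 -0.3277  0.1558  0.5239 -0.2393  0.1617] top ((0.5013879537582397, -0.2838139235973358), (0.09486965090036392, 0.047459762543439865), 88.16967010498047) 0.15885676020120912
```

View pics/a.png

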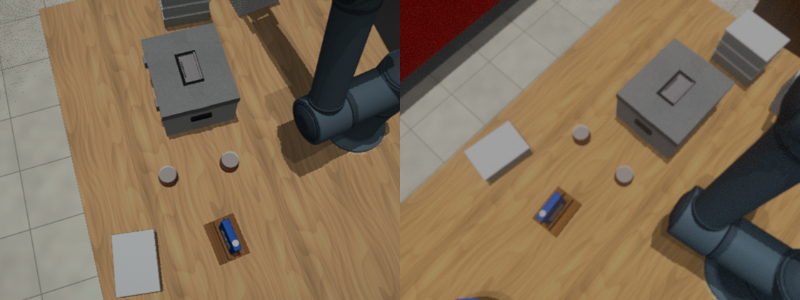

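```bash
cat >> h.py <<'E'
from scipy.spatial.transform import Rotation as Ro
def goal(x,y,z,deg):
    o=telemetry.get_obs(); R=Ro.from_quat(o["eef_rot"]).as_matrix()
    a=np.degrees(np.arctan2(R[1,0],R[0,0])); d=R.T@(np.array([x,y,z])-o["eef_pos"])
    print("t",o["time"],"pos",o["eef_pos"].round(4),"toolx deg",a.round(2),"tz",R[:,2].round(4),"units",(d/.025).round(3),"yaw",round(np.radians((a-deg+180)%360-180),4))
E
python3 -c "
from h import *
goal(.47,-.30,.40,88)"
```

```text
t 1.0 pos [ 0.192  -0.621   0.2305] toolx deg 17.18 tz [-0. -0. -1.] units [14.417 -8.984 -6.782] yaw -1.2361
```

```bash
python3 -m creep '[{"claw":-1,"translation":[0,0,-2],"yaw":0},{"claw":-1,"translation":[1.3,-0.8,-3.4],"yaw":-0.14},{"claw":-1,"translation":[2.9,-1.8,-4.2],"yaw":-0.28},{"claw":-1,"translation":[4.5,-2.8,-5],"yaw":-0.42},{"claw":-1,"translation":[6.1,-3.8,-5.6],"yaw":-0.56},{"claw":-1,"translation":[7.7,-4.8,-6.2],"yaw":-0.7},{"claw":-1,"translation":[9.4,-5.8,-6.8],"yaw":-0.84},{"claw":-1,"translation":[11.1,-6.9,-6.8],"yaw":-0.98},{"claw":-1,"translation":[12.8,-8,-6.8],"yaw":-1.1},{"claw":-1,"translation":[14.4,-9,-6.8],"yaw":-1.236}]'
python3 -m creep '[{"claw":-1,"translation":[0,0,0],"yaw":0},{"claw":-1,"translation":[0,0,0],"yaw":0},{"claw":-1,"translation":[0,0,0],"yaw":0}]'
python3 - <<'E'
from h import *
im,d=viewer.get_image("wrist"); save("w1",im); np.savez("w1",im=im,d=d)
for q in("flap","carrier"):
  for x in outline_of("wrist",q)[:1]:
    p=pts("wrist",d,x["region"]); 
    print(q,x["p"],x["uv"],np.percentile(p,[2,50,98],axis=0).round(4).tolist(),cv2.minAreaRect(p[:,:2].astype(np.float32)))
print(place_of("wrist","slot"))
goal(.5455,.242,.30,95)
E
```

```text
time: 2.0
eef_pos: [0.4686, -0.3002, 0.401]
eef_rot: [0.718, 0.696, 0.0, 0.001]
contact_force: [1.0, -1.1, -0.4]
gripper_width: 0.094
finger_force: 0.0
time: 2.3
eef_pos: [0.467, -0.3028, 0.4004]
eef_rot: [0.72, 0.694, -0.0, -0.0]
contact_force: [-0.3, 0.3, -0.1]
gripper_width: 0.0939
finger_force: 0.0
flap 0.64 [300.4, 160.6] [[0.4762, -0.3279, 0.1561], [0.4995, -0.2816, 0.1578], [0.5229, -0.2386, 0.1595]] ((0.5006164312362671, -0.283572793006897), (0.09253149479627609, 0.04993708059191704), 87.78524780273438)
carrier 0.59 [300.0, 144.0] [[0.3829, -0.4158, 0.1569], [0.4987, -0.2604, 0.1589], [0.6199, -0.1459, 0.161]] ((0.5138739943504333, -0.30870771408081055), (0.403663694858551, 0.34921833872795105), 88.13671875)
[{'uv': [298.3, 159.7], 'p': 0.91}]
t 2.5 pos [ 0.4668 -0.3031  0.4004] toolx deg 87.85 tz [-2.e-04  1.e-04 -1.e+00] units [21.905  2.328  4.016] yaw -0.1248
```

View pics/w1.png

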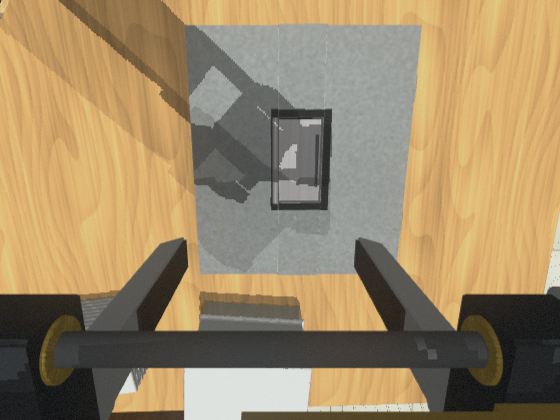

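```bash
python3 - <<'E'
from h import *
a=np.load("w1.npz"); c=cv2.resize(a["im"][95:225,255:345],None,fx=4.4,fy=4.4,interpolation=cv2.INTER_CUBIC)
s=np.load("side.npz")["im"][85:160,340:430]; s=cv2.resize(s,(390,c.shape[0]),interpolation=cv2.INTER_CUBIC)
save("c1",np.hstack([c,s]))
d=a["d"]
m=np.zeros(d.shape,bool); m[130:190,262:342]=1
p=pts("wrist",d,m).reshape(60,80,3)
for k in range(0,80,2): print(np.median(p[:,k:k+2,0]).round(4),np.median(p[:,k:k+2,2]).round(4),end=' | ')
E
```

```text
Traceback (most recent call last):
ValueError: cannot reshape array of size 14349 into shape (60,80,3)
```

View pics/c1.png

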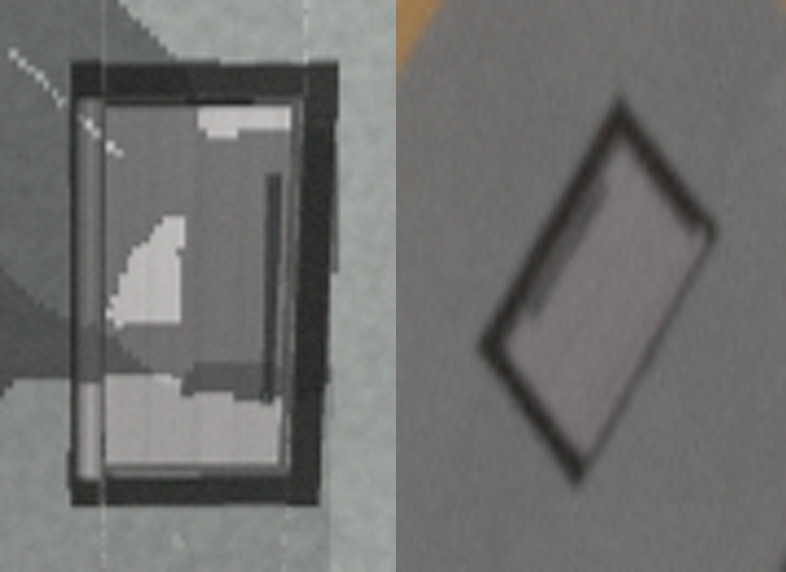

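```bash
python3 - <<'E'
from h import *
# wrist pose at time of w1 ~ current (arm static)
i=viewer.camera_info("wrist"); R=cv2.Rodrigues(np.array(i["rvec"],float))[0]; t=np.array(i["tvec"],float).ravel()
def w(u,v,z):
    r=R.T@np.array([(u-i["cx"])/i["fx"],(v-i["cy"])/i["fy"],1]); c=-R.T@t; return (c+r*(z-c[2])/r[2]).round(4)
f=lambda a,b:(a/4.4+255-.5+.11,b/4.4+95-.5+.11)
for n,a,b in[("gasket outer R top",337,63),("R bot",319,505),("inner R top",304,100),("inner R bot",288,475),("barrel L",74,280),("barrel R",104,280),("inner R mid",296,280),("outer R mid",328,280),("outer L top",71,63),("outer L bot",71,505),("free mark",272,290)]:
    print(n,w(*f(a,b),.16))
E
```

```text
gasket outer R top [ 0.5361 -0.2277  0.16  ]
R bot [ 0.5323 -0.3427  0.16  ]
inner R top [ 0.5279 -0.2363  0.16  ]
inner R bot [ 0.5239 -0.334   0.16  ]
barrel L [ 0.4684 -0.2794  0.16  ]
barrel R [ 0.4762 -0.2797  0.16  ]
inner R mid [ 0.526  -0.2816  0.16  ]
outer R mid [ 0.5343 -0.2819  0.16  ]
outer L top [ 0.4696 -0.2252  0.16  ]
outer L bot [ 0.4653 -0.3402  0.16  ]
free mark [ 0.5198 -0.284   0.16  ]
```

```bash
python3 -m creep '[{"claw":-1,"translation":[2,0.2,0],"yaw":-0.03},{"claw":-1,"translation":[4,0.4,0],"yaw":-0.06},{"claw":-1,"translation":[6,0.6,0],"yaw":-0.1},{"claw":-1,"translation":[8,0.8,0],"yaw":-0.12},{"claw":-1,"translation":[10,1,0],"yaw":-0.12},{"claw":-1,"translation":[12,1.2,0.4],"yaw":-0.12},{"claw":-1,"translation":[14,1.4,0.8],"yaw":-0.12},{"claw":-1,"translation":[15.8,1.6,1.6],"yaw":-0.12},{"claw":-1,"translation":[17.6,1.8,2.4],"yaw":-0.12},{"claw":-1,"translation":[19.4,2,3.2],"yaw":-0.12}]'
python3 -m creep '[{"claw":-1,"translation":[1.5,0.2,0.5],"yaw":0},{"claw":-1,"translation":[1.5,0.2,0.5],"yaw":0},{"claw":-1,"translation":[1.5,0.2,0.5],"yaw":0},{"claw":-1,"translation":[1.5,0.2,0.5],"yaw":0}]'
python3 - <<'E'
from h import *
im,d=viewer.get_image("wrist"); save("w2",im)
for q in("brick","rack"):
  for x in outline_of("wrist",q)[:1]:
    p=pts("wrist",d,x["region"]); top=p[p[:,2]>np.percentile(p[:,2],90)-.006]
    print(q,x["p"],x["uv"],np.percentile(p,[2,50,98],axis=0).round(4).tolist(),cv2.minAreaRect(top[:,:2].astype(np.float32)),top[:,2].mean())
goal(.5455,.242,.144,94.8)
E
```

```text
time: 3.5
eef_pos: [0.5345, 0.1803, 0.3208]
eef_rot: [0.677, 0.736, 0.0, 0.0]
contact_force: [0.7, -0.2, -0.6]
gripper_width: 0.0937
finger_force: 0.0
time: 3.9
eef_pos: [0.5366, 0.2157, 0.3096]
eef_rot: [0.677, 0.736, 0.0, 0.0]
contact_force: [0.1, 0.1, -0.0]
gripper_width: 0.0939
finger_force: 0.0
brick 0.74 [280.3, 163.3] [[0.5309, 0.2001, 0.1127], [0.5432, 0.2448, 0.1509], [0.556, 0.2857, 0.1538]] ((0.5434649586677551, 0.2419445514678955), (0.021835483610630035, 0.08887653052806854), 5.402621269226074) 0.1510251512092532
rack 0.63 [266.9, 148.4] [[0.495, 0.1782, 0.0091], [0.5312, 0.2466, 0.0111], [0.5932, 0.3008, 0.0408]] ((0.5444369316101074, 0.23795516788959503), (0.04281102865934372, 0.11768055707216263), 4.324563503265381) 0.03987390567884744
t 4.05 pos [0.5366 0.2157 0.3097] toolx deg 94.75 tz [ 1.5e-03  2.0e-04 -1.0e+00] units [1.019 0.432 6.629] yaw -0.0009
```

View pics/w2.png

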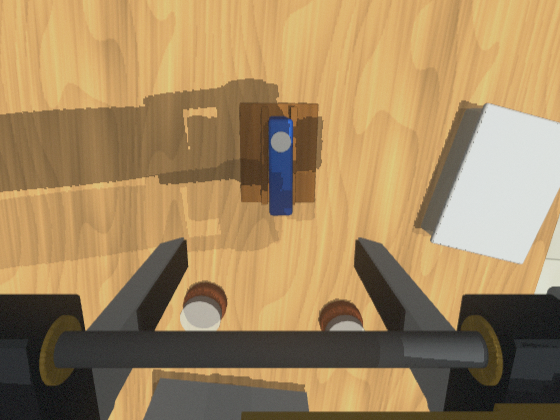

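```bash
python3 -m creep '[{"claw":-1,"translation":[1.02,0.38,1.5],"yaw":0},{"claw":-1,"translation":[1.02,0.38,3],"yaw":0},{"claw":-1,"translation":[1.02,0.38,4],"yaw":0},{"claw":-1,"translation":[1.02,0.38,5],"yaw":0},{"claw":-1,"translation":[1.02,0.38,6],"yaw":0},{"claw":-1,"translation":[1.02,0.38,6.63],"yaw":0},{"claw":-1,"translation":[1.02,0.38,6.63],"yaw":0},{"claw":-1,"translation":[1.02,0.38,6.63],"yaw":0}]' 25
python3 -m creep '[{"claw":1,"translation":[0,0,0],"yaw":0},{"claw":1,"translation":[0,0,0],"yaw":0},{"claw":1,"translation":[0,0,0],"yaw":0},{"claw":1,"translation":[0,0,0],"yaw":0},{"claw":1,"translation":[0,0,0],"yaw":0},{"claw":1,"translation":[0,0,0],"yaw":0},{"claw":1,"translation":[0,0,0],"yaw":0},{"claw":1,"translation":[0,0,0],"yaw":0}]' 25
```

```text
time: 4.85
eef_pos: [0.544, 0.2429, 0.144]
eef_rot: [0.677, 0.736, 0.0, 0.0]
contact_force: [0.7, 0.6, -0.0]
gripper_width: 0.0941
finger_force: 0.0
time: 5.65
eef_pos: [0.5433, 0.2431, 0.143]
eef_rot: [0.676, 0.737, -0.0, -0.0]
contact_force: [-0.7, -0.4, 1.0]
gripper_width: 0.0333
finger_force: 0.0
```

```bash
python3 -m creep '[{"claw":1,"translation":[0,0,0],"yaw":0},{"claw":1,"translation":[0,0,0],"yaw":0},{"claw":1,"translation":[0,0,0],"yaw":0},{"claw":1,"translation":[0,0,0],"yaw":0},{"claw":1,"translation":[0,0,0],"yaw":0},{"claw":1,"translation":[0,0,0],"yaw":0}]' 45
python3 -m creep '[{"claw":1,"translation":[0,0,-0.4],"yaw":0},{"claw":1,"translation":[0,0,-0.8],"yaw":0},{"claw":1,"translation":[0,0,-1.6],"yaw":0},{"claw":1,"translation":[0,0,-2.8],"yaw":0},{"claw":1,"translation":[0,0,-4.4],"yaw":0},{"claw":1,"translation":[0,0,-6],"yaw":0},{"claw":1,"translation":[0,0,-7.6],"yaw":0},{"claw":1,"translation":[0,0,-8.8],"yaw":0},{"claw":1,"translation":[0,0,-8.8],"yaw":0}]'
python3 -c "
from h import *
goal(.5135,-.2845,.36,87.9); print(telemetry.get_obs())"
```

```text
time: 6.25
eef_pos: [0.5433, 0.2431, 0.143]
eef_rot: [0.676, 0.737, 0.0, -0.0]
contact_force: [-0.7, 0.0, -0.4]
gripper_width: 0.022
finger_force: 45.0
time: 7.15
eef_pos: [0.5448, 0.2436, 0.3694]
eef_rot: [0.676, 0.737, 0.004, 0.003]
contact_force: [0.3, 0.9, -4.1]
gripper_width: 0.0214
finger_force: 45.0
t 7.15 pos [0.5448 0.2436 0.3694] toolx deg 94.88 tz [ 0.0098  0.0025 -0.9999] units [-20.942  -3.048   0.313] yaw 0.1219
{'time': 7.15, 'joint_positions': array([2.30599135e-01, 3.56092307e-02, 1.53935939e+00, 1.74663894e-04,
       1.55652990e+00, 1.45391616e-01]), 'joint_vel': array([-0.00143947,  0.042344  ,  0.09744401, -0.00114978, -0.04184824,
        0.00229094]), 'joint_torque': array([-7.67035154e-02, -3.53725398e+01, -3.41203272e+01,  5.94308507e-02,
        3.78408814e-01, -2.71422286e-03]), 'eef_pos': array([0.54477996, 0.24360831, 0.36943925]), 'eef_rot': array([0.67634083, 0.73657152, 0.00422201, 0.00276674]), 'contact_force': array([ 0.32474736,  0.85055919, -4.07348609]), 'torque': array([ 0.00778105, -0.19239076, -0.00683042]), 'finger_force': 44.98317897319794, 'gripper_width': 0.021444525082983935}
```

```bash
python3 -m creep '[{"claw":1,"translation":[-1,-0.15,0],"yaw":0.01},{"claw":1,"translation":[-2.8,-0.4,0],"yaw":0.02},{"claw":1,"translation":[-4.7,-0.7,0],"yaw":0.03},{"claw":1,"translation":[-6.6,-1,0],"yaw":0.04},{"claw":1,"translation":[-8.5,-1.3,0],"yaw":0.05},{"claw":1,"translation":[-10.4,-1.6,0],"yaw":0.06},{"claw":1,"translation":[-12.3,-1.8,0],"yaw":0.08},{"claw":1,"translation":[-14.2,-2.1,0],"yaw":0.1},{"claw":1,"translation":[-16.1,-2.3,0],"yaw":0.12},{"claw":1,"translation":[-18,-2.6,0],"yaw":0.122}]'
python3 -m creep '[{"claw":1,"translation":[-1.3,-0.05,0],"yaw":0},{"claw":1,"translation":[-2.4,-0.1,0],"yaw":0},{"claw":1,"translation":[-2.9,-0.1,0],"yaw":0},{"claw":1,"translation":[-2.9,-0.1,0],"yaw":0},{"claw":1,"translation":[-2.9,-0.1,0],"yaw":0},{"claw":1,"translation":[-2.9,-0.1,0],"yaw":0}]'
cat > look.py <<'E'
from h import *
import sys
goal(.5135,-.2845,.30,87.9); print(telemetry.get_obs()["contact_force"])
P=[]
for cam in("scene","side"):
    im,d=viewer.get_image(cam); np.savez(cam,im=im,d=d)
    for x in outline_of(cam,"brick")[:1]:
        p=pts(cam,d,x["region"]); print(cam,x["p"],x["uv"],len(p),np.percentile(p,[2,50,98],axis=0).round(4).tolist())
        top=p[p[:,2]<np.percentile(p[:,2],97)]
        print(cv2.minAreaRect(p[:,:2].astype(np.float32)), "lower", cv2.minAreaRect(p[p[:,2]<p[:,2].min()+.05][:,:2].astype(np.float32)))
    P.append(im)
save(sys.argv[1],cv2.resize(np.hstack(P),(800,300)))
E
python3 look.py b
```

```text
time: 8.15
eef_pos: [0.5155, -0.2121, 0.3605]
eef_rot: [0.72, 0.694, -0.0, -0.002]
contact_force: [1.4, -0.2, -5.2]
gripper_width: 0.0217
finger_force: 45.0
time: 8.75
eef_pos: [0.5118, -0.2817, 0.3628]
eef_rot: [0.719, 0.695, 0.0, -0.0]
contact_force: [0.0, -0.0, -4.5]
gripper_width: 0.0217
finger_force: 45.0
t 8.75 pos [ 0.5118 -0.2817  0.3628] toolx deg 87.98 tz [-3.e-04  8.e-04 -1.e+00] units [-0.113  0.073  2.511] yaw 0.0013
[ 1.82743380e-02 -7.84289105e-04 -4.48092055e+00]
scene 0.65 [257.2, 60.5] 992 [[0.5043, -0.3065, 0.242], [0.5178, -0.2465, 0.3396], [0.5259, -0.2366, 0.3764]]
((0.5023751258850098, -0.3188786208629608), (0.1713666319847107, 0.04051949828863144), 73.76060485839844) lower ((0.4592932462692261, -0.3944299817085266), (0.002197391353547573, 0.0), -107.5352783203125)
side 0.9 [394.9, 82.5] 1230 [[0.5006, -0.3118, 0.2403], [0.5076, -0.2513, 0.3237], [0.5228, -0.2383, 0.3742]]
((0.5222386121749878, -0.27861708402633667), (0.05400865525007248, 0.08498703688383102), 6.86237907409668) lower ((0.5528469085693359, -0.31441399455070496), (0.006829091813415289, 0.0), 112.01518249511719)
```

View pics/b.png

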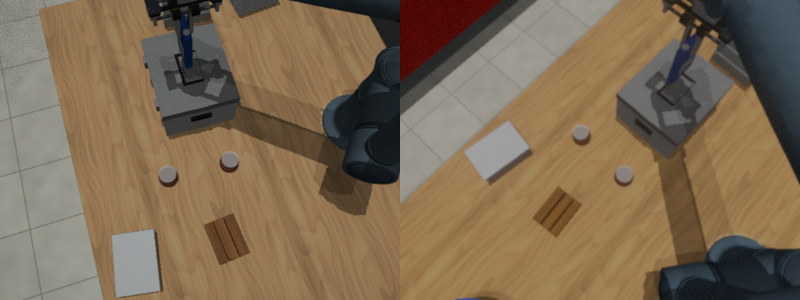

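```bash
python3 -m creep '[{"claw":1,"translation":[-0.06,0.04,0.6],"yaw":0},{"claw":1,"translation":[-0.06,0.04,1.2],"yaw":0},{"claw":1,"translation":[-0.06,0.04,1.8],"yaw":0},{"claw":1,"translation":[-0.06,0.04,2.3],"yaw":0},{"claw":1,"translation":[-0.06,0.04,2.5],"yaw":0},{"claw":1,"translation":[-0.06,0.04,2.5],"yaw":0},{"claw":1,"translation":[-0.06,0.04,2.5],"yaw":0}]'
python3 - <<'E'
from h import *
goal(.5127,-.2831,.291,87.9)
im,d=viewer.get_image("scene"); im2,d=viewer.get_image("side")
f=lambda a:cv2.resize(a,None,fx=4,fy=4,interpolation=cv2.INTER_CUBIC)
save("c2",np.hstack([f(im[40:160,215:310]),f(im2[60:180,335:435])]))
im,d=viewer.get_image("wrist"); save("w3",im)
E
```

```text
time: 9.65
eef_pos: [0.5128, -0.2849, 0.301]
eef_rot: [0.72, 0.694, 0.0, 0.0]
contact_force: [-0.1, 0.6, -4.1]
gripper_width: 0.022
finger_force: 45.0
t 9.65 pos [ 0.5128 -0.2849  0.301 ] toolx deg 87.87 tz [ 7.e-04 -6.e-04 -1.e+00] units [ 0.071 -0.005  0.402] yaw -0.0005
```

View pics/c2.png

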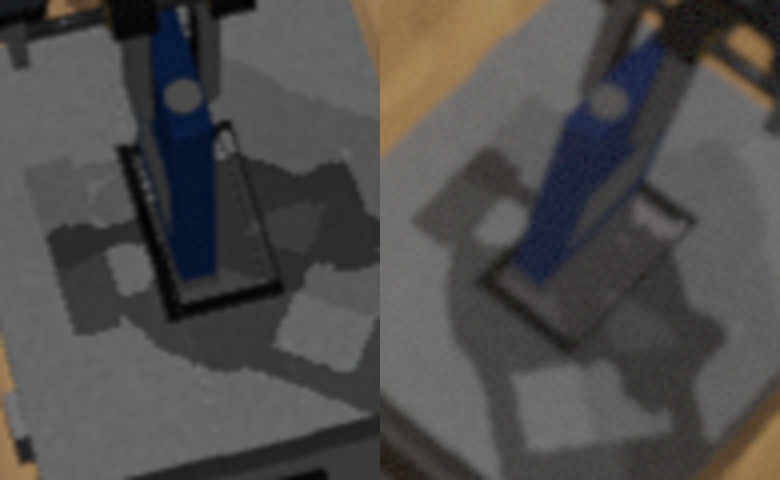

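View pics/w3.png

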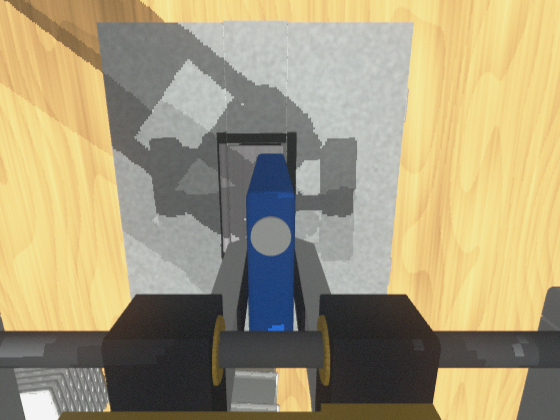

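```bash
python3 -m creep '[{"claw":1,"translation":[0.05,0,0.1],"yaw":0},{"claw":1,"translation":[0.05,0,0.2],"yaw":0},{"claw":1,"translation":[0.05,0,0.3],"yaw":0},{"claw":1,"translation":[0.05,0,0.4],"yaw":0},{"claw":1,"translation":[0.05,0,0.45],"yaw":0},{"claw":1,"translation":[0.05,0,0.5],"yaw":0},{"claw":1,"translation":[0.05,0,0.55],"yaw":0},{"claw":1,"translation":[0.05,0,0.6],"yaw":0}]'
python3 -c "
from h import *
goal(.5127,-.2831,.291,87.9);o=telemetry.get_obs();print(o['contact_force'],o['torque'])"
```

```text
time: 10.6
eef_pos: [0.5126, -0.2834, 0.2857]
eef_rot: [0.72, 0.694, -0.0, 0.0]
contact_force: [-0.0, -0.1, -1.7]
gripper_width: 0.0215
finger_force: 45.0
t 10.6 pos [ 0.5126 -0.2834  0.2857] toolx deg 87.88 tz [ 0. -0. -1.] units [ 0.012  0.004 -0.21 ] yaw -0.0003
[-0.02644295 -0.08579318 -1.71183511] [0.15425176 0.11769404 0.03647062]
```

```bash
python3 -m creep '[{"claw":1,"translation":[0,0,0.1],"yaw":0},{"claw":1,"translation":[0,0,0.2],"yaw":0},{"claw":1,"translation":[0,0,0.3],"yaw":0},{"claw":1,"translation":[0,0,0.4],"yaw":0},{"claw":1,"translation":[0,0,0.5],"yaw":0}]'
python3 -m creep '[{"claw":1,"translation":[0,0,0.1],"yaw":0},{"claw":1,"translation":[0,0,0.2],"yaw":0},{"claw":1,"translation":[0,0,0.3],"yaw":0},{"claw":1,"translation":[0,0,0.4],"yaw":0},{"claw":1,"translation":[0,0,0.5],"yaw":0}]'
```

```text
time: 11.1
eef_pos: [0.5129, -0.2836, 0.2732]
eef_rot: [0.72, 0.694, 0.0, 0.001]
contact_force: [0.7, -0.7, 0.3]
gripper_width: 0.0221
finger_force: 45.0
time: 11.6
eef_pos: [0.5128, -0.2834, 0.2604]
eef_rot: [0.72, 0.694, 0.0, 0.0]
contact_force: [1.7, 0.2, -0.9]
gripper_width: 0.0218
finger_force: 45.0
```

Smooth flap forces (3–5 N). Continue to just above the shallowest floor.

```bash
python3 -m creep '[{"claw":1,"translation":[0,0,0.1],"yaw":0},{"claw":1,"translation":[0,0,0.2],"yaw":0},{"claw":1,"translation":[0,0,0.3],"yaw":0},{"claw":1,"translation":[0,0,0.4],"yaw":0},{"claw":1,"translation":[0,0,0.5],"yaw":0},{"claw":1,"translation":[0,0,0.6],"yaw":0}]'
python3 -m creep '[{"claw":1,"translation":[0,0,0.1],"yaw":0},{"claw":1,"translation":[0,0,0.2],"yaw":0},{"claw":1,"translation":[0,0,0.3],"yaw":0},{"claw":1,"translation":[0,0,0.4],"yaw":0},{"claw":1,"translation":[0,0,0.5],"yaw":0},{"claw":1,"translation":[0,0,0.6],"yaw":0}]'
```

```text
time: 12.2
eef_pos: [0.5128, -0.2834, 0.2451]
eef_rot: [0.72, 0.694, 0.0, 0.0]
contact_force: [2.5, -1.4, -2.6]
gripper_width: 0.0219
finger_force: 45.0
time: 12.8
eef_pos: [0.5126, -0.2834, 0.2304]
eef_rot: [0.72, 0.694, 0.0, 0.0]
contact_force: [3.0, 0.2, -3.1]
gripper_width: 0.022
finger_force: 45.0
```

```bash
python3 -m creep '[{"claw":1,"translation":[0,0,0.08],"yaw":0},{"claw":1,"translation":[0,0,0.16],"yaw":0},{"claw":1,"translation":[0,0,0.16],"yaw":0}]'
python3 -c "
from h import *
o=telemetry.get_obs();print(o['contact_force'],o['torque'],o['eef_pos'])"
```

```text
time: 13.1
eef_pos: [0.5125, -0.2834, 0.2262]
eef_rot: [0.72, 0.694, -0.0, -0.0]
contact_force: [3.2, -0.3, -4.9]
gripper_width: 0.0218
finger_force: 45.0
[ 3.15945405 -0.30948826 -4.88032805] [-0.14328966 -1.09552229 -0.01876274] [ 0.51254057 -0.28338474  0.2261658 ]
```

```bash
cat > guard.py <<'E'
import sys
from workcell import telemetry
o=telemetry.get_obs(); f=o["contact_force"]; print(round(o["time"],2),o["eef_pos"].round(4),f.round(1),flush=True)
sys.exit(f[2]>-1.5)
E
G="python3 guard.py"
python3 -m creep '[{"claw":1,"translation":[0,0,0.03],"yaw":0},{"claw":1,"translation":[0,0,0.06],"yaw":0}]' >/dev/null && $G &&
python3 -m creep '[{"claw":1,"translation":[0,0,0.03],"yaw":0},{"claw":1,"translation":[0,0,0.06],"yaw":0}]' >/dev/null && $G &&
python3 -m creep '[{"claw":1,"translation":[0,0,0.03],"yaw":0},{"claw":1,"translation":[0,0,0.06],"yaw":0}]' >/dev/null && $G &&
python3 -m creep '[{"claw":1,"translation":[0,0,0.03],"yaw":0},{"claw":1,"translation":[0,0,0.06],"yaw":0}]' >/dev/null && $G &&
python3 -m creep '[{"claw":1,"translation":[0,0,0.03],"yaw":0},{"claw":1,"translation":[0,0,0.06],"yaw":0}]' >/dev/null && $G &&
python3 -m creep '[{"claw":1,"translation":[0,0,0.03],"yaw":0},{"claw":1,"translation":[0,0,0.06],"yaw":0}]' >/dev/null && $G &&
python3 -m creep '[{"claw":1,"translation":[0,0,0.03],"yaw":0},{"claw":1,"translation":[0,0,0.06],"yaw":0}]' >/dev/null && $G &&
python3 -m creep '[{"claw":1,"translation":[0,0,0.03],"yaw":0},{"claw":1,"translation":[0,0,0.06],"yaw":0}]' >/dev/null && $G
```

```text
13.3 [ 0.5126 -0.2834  0.2252] [ 2.5 -0.7 -2.8]False
```

```bash
sed -i 's/sys.exit(f\[2\]>-1.5)/sys.exit(int(f[2]>-1.5))/' guard.py
G="python3 guard.py"
python3 -m creep '[{"claw":1,"translation":[0,0,0.03],"yaw":0},{"claw":1,"translation":[0,0,0.06],"yaw":0}]' >/dev/null && $G &&
python3 -m creep '[{"claw":1,"translation":[0,0,0.03],"yaw":0},{"claw":1,"translation":[0,0,0.06],"yaw":0}]' >/dev/null && $G &&
python3 -m creep '[{"claw":1,"translation":[0,0,0.03],"yaw":0},{"claw":1,"translation":[0,0,0.06],"yaw":0}]' >/dev/null && $G &&
python3 -m creep '[{"claw":1,"translation":[0,0,0.03],"yaw":0},{"claw":1,"translation":[0,0,0.06],"yaw":0}]' >/dev/null && $G &&
python3 -m creep '[{"claw":1,"translation":[0,0,0.03],"yaw":0},{"claw":1,"translation":[0,0,0.06],"yaw":0}]' >/dev/null && $G &&
python3 -m creep '[{"claw":1,"translation":[0,0,0.03],"yaw":0},{"claw":1,"translation":[0,0,0.06],"yaw":0}]' >/dev/null && $G &&
python3 -m creep '[{"claw":1,"translation":[0,0,0.03],"yaw":0},{"claw":1,"translation":[0,0,0.06],"yaw":0}]' >/dev/null && $G &&
python3 -m creep '[{"claw":1,"translation":[0,0,0.03],"yaw":0},{"claw":1,"translation":[0,0,0.06],"yaw":0}]' >/dev/null && $G
```

```text
13.5 [ 0.5126 -0.2834  0.2236] [ 1.9 -0.2 -4.2]
13.7 [ 0.5126 -0.2834  0.222 ] [ 2.9 -0.1 -3.4]
13.9 [ 0.5126 -0.2834  0.2205] [ 3.3 -0.7 -2.6]
14.1 [ 0.5126 -0.2834  0.219 ] [ 2.9  0.6 -2.6]
14.3 [ 0.5126 -0.2834  0.2175] [ 2.9  0.1 -2.9]
14.5 [ 0.5126 -0.2834  0.216 ] [ 2.5 -0.  -2.1]
14.7 [ 0.5126 -0.2834  0.2145] [ 2.5 -0.8 -3.5]
14.9 [ 0.5126 -0.2834  0.213 ] [ 3.6 -0.2 -3.1]
```

```bash
G="python3 guard.py"
python3 -m creep '[{"claw":1,"translation":[0,0,0.03],"yaw":0},{"claw":1,"translation":[0,0,0.06],"yaw":0}]' >/dev/null && $G &&
python3 -m creep '[{"claw":1,"translation":[0,0,0.03],"yaw":0},{"claw":1,"translation":[0,0,0.06],"yaw":0}]' >/dev/null && $G &&
python3 -m creep '[{"claw":1,"translation":[0,0,0.03],"yaw":0},{"claw":1,"translation":[0,0,0.06],"yaw":0}]' >/dev/null && $G &&
python3 -m creep '[{"claw":1,"translation":[0,0,0.03],"yaw":0},{"claw":1,"translation":[0,0,0.06],"yaw":0}]' >/dev/null && $G &&
python3 -m creep '[{"claw":1,"translation":[0,0,0.03],"yaw":0},{"claw":1,"translation":[0,0,0.06],"yaw":0}]' >/dev/null && $G &&
python3 -m creep '[{"claw":1,"translation":[0,0,0.03],"yaw":0},{"claw":1,"translation":[0,0,0.06],"yaw":0}]' >/dev/null && $G &&
python3 -m creep '[{"claw":1,"translation":[0,0,0.03],"yaw":0},{"claw":1,"translation":[0,0,0.06],"yaw":0}]' >/dev/null && $G &&
python3 -m creep '[{"claw":1,"translation":[0,0,0.03],"yaw":0},{"claw":1,"translation":[0,0,0.06],"yaw":0}]' >/dev/null && $G
```

```text
15.1 [ 0.5126 -0.2834  0.2115] [ 2.9 -1.  -2. ]
15.3 [ 0.5126 -0.2834  0.21  ] [ 3.4 -0.5 -3.1]
15.5 [ 0.5126 -0.2834  0.2085] [ 3.2  0.5 -2.7]
15.7 [ 0.5126 -0.2834  0.207 ] [ 2.6  0.  -2.1]
15.9 [ 0.5126 -0.2834  0.2055] [ 2.9  0.4 -2.5]
16.1 [ 0.5126 -0.2834  0.204 ] [ 3.5 -1.1 -2.4]
16.3 [ 0.5126 -0.2834  0.2025] [ 4.   0.1 -2.1]
16.5 [ 0.5126 -0.2834  0.201 ] [ 2.3 -0.1 -2.2]
```

```bash
sed -i 's/-1.5/-0.5/' guard.py; G="python3 guard.py"
python3 -m creep '[{"claw":1,"translation":[0,0,0.03],"yaw":0},{"claw":1,"translation":[0,0,0.06],"yaw":0}]' >/dev/null && $G &&
python3 -m creep '[{"claw":1,"translation":[0,0,0.03],"yaw":0},{"claw":1,"translation":[0,0,0.06],"yaw":0}]' >/dev/null && $G &&
python3 -m creep '[{"claw":1,"translation":[0,0,0.03],"yaw":0},{"claw":1,"translation":[0,0,0.06],"yaw":0}]' >/dev/null && $G &&
python3 -m creep '[{"claw":1,"translation":[0,0,0.03],"yaw":0},{"claw":1,"translation":[0,0,0.06],"yaw":0}]' >/dev/null && $G &&
python3 -m creep '[{"claw":1,"translation":[0,0,0.03],"yaw":0},{"claw":1,"translation":[0,0,0.06],"yaw":0}]' >/dev/null && $G &&
python3 -m creep '[{"claw":1,"translation":[0,0,0.03],"yaw":0},{"claw":1,"translation":[0,0,0.06],"yaw":0}]' >/dev/null && $G
```

```text
16.7 [ 0.5126 -0.2834  0.1995] [ 2.3 -0.2 -3.3]
16.9 [ 0.5126 -0.2834  0.198 ] [ 2.5 -0.6 -3.9]
17.1 [ 0.5126 -0.2834  0.1967] [ 2.5  0.  -0.9]
17.3 [ 0.5127 -0.2835  0.1958] [1.8 0.5 2.8]
```

```bash
python3 -m creep '[{"claw":1,"translation":[0,0,-0.06],"yaw":0},{"claw":1,"translation":[0,0,-0.12],"yaw":0},{"claw":1,"translation":[0,0.02,-0.12],"yaw":0},{"claw":1,"translation":[0,0.03,-0.12],"yaw":0},{"claw":1,"translation":[0,0.03,-0.12],"yaw":0}]'; python3 -c "
from h import *
o=telemetry.get_obs();print(o['contact_force'],o['torque'],o['eef_pos'])"
```

```text
time: 17.8
eef_pos: [0.5134, -0.2833, 0.1976]
eef_rot: [0.72, 0.694, 0.0, -0.0]
contact_force: [5.3, -0.0, -4.9]
gripper_width: 0.0218
finger_force: 45.0
[ 5.33442458 -0.01012532 -4.9335706 ] [-0.13483488 -1.26280684  0.0317519 ] [ 0.51338416 -0.2833069   0.19761535]
```

```bash
python3 -m creep '[{"claw":1,"translation":[0,0,0.04],"yaw":0},{"claw":1,"translation":[0,0,0.08],"yaw":0},{"claw":1,"translation":[0,0,0.12],"yaw":0},{"claw":1,"translation":[0,0,0.14],"yaw":0},{"claw":1,"translation":[0,0,0.14],"yaw":0}]'; python3 guard.py
```

```text
time: 18.3
eef_pos: [0.5133, -0.2835, 0.1954]
eef_rot: [0.72, 0.694, -0.0, -0.0]
contact_force: [1.2, 1.6, 4.7]
gripper_width: 0.0215
finger_force: 45.0
18.3 [ 0.5133 -0.2835  0.1954] [1.2 1.6 4.7]
```

```bash
python3 -m creep '[{"claw":1,"translation":[0,0,0.02],"yaw":0},{"claw":1,"translation":[0,0,0.04],"yaw":0},{"claw":1,"translation":[0,0,0.04],"yaw":0},{"claw":1,"translation":[0,0,0.04],"yaw":0}]'; python3 guard.py
```

```text
time: 18.7
eef_pos: [0.5134, -0.2836, 0.1948]
eef_rot: [0.72, 0.694, -0.0, 0.0]
contact_force: [-0.9, 3.3, 7.1]
gripper_width: 0.0217
finger_force: 45.0
18.7 [ 0.5134 -0.2836  0.1948] [-0.9  3.3  7.1]
```

```bash
python3 -m creep '[{"claw":1,"translation":[0,0,0.015],"yaw":0},{"claw":1,"translation":[0,0,0.015],"yaw":0},{"claw":1,"translation":[0,0,0.015],"yaw":0},{"claw":1,"translation":[0,0,0.015],"yaw":0},{"claw":1,"translation":[0,0,0.015],"yaw":0}]'; python3 guard.py;python3 -m creep '[{"claw":1,"translation":[0,0,0],"yaw":0},{"claw":1,"translation":[0,0,0],"yaw":0},{"claw":1,"translation":[0,0,0],"yaw":0},{"claw":1,"translation":[0,0,0],"yaw":0},{"claw":1,"translation":[0,0,0],"yaw":0}]'; python3 -c "
from h import *
o=telemetry.get_obs();print(o['contact_force'],o['torque'],o['eef_pos'])"
```

```text
time: 19.2
eef_pos: [0.5134, -0.2836, 0.1946]
eef_rot: [0.72, 0.694, -0.0, 0.0]
contact_force: [-0.7, 2.7, 7.5]
gripper_width: 0.022
finger_force: 45.0
19.2 [ 0.5134 -0.2836  0.1946] [-0.7  2.7  7.5]
time: 19.7
eef_pos: [0.5134, -0.2836, 0.1946]
eef_rot: [0.72, 0.694, -0.0, 0.0]
contact_force: [-0.7, 3.0, 8.7]
gripper_width: 0.0217
finger_force: 45.0
[-0.68249996  3.00930589  8.68167364] [ 0.73789314  0.34638165 -0.07705414] [ 0.51335846 -0.2835719   0.19457379]
```

```bash
python3 -m creep '[{"claw":0.1,"translation":[0,0,0],"yaw":0},{"claw":0.1,"translation":[0,0,0],"yaw":0},{"claw":0.1,"translation":[0,0,0],"yaw":0},{"claw":0.1,"translation":[0,0,0],"yaw":0},{"claw":0.1,"translation":[0,0,0],"yaw":0},{"claw":0.1,"translation":[0,0,0],"yaw":0}]'; python3 guard.py; python3 look.py d
```

```text
time: 20.3
eef_pos: [0.5132, -0.2834, 0.193]
eef_rot: [0.72, 0.694, -0.0, -0.0]
contact_force: [0.0, 0.2, 0.7]
gripper_width: 0.0422
finger_force: 0.0
20.3 [ 0.5132 -0.2834  0.193 ] [0.  0.2 0.7]
t 20.3 pos [ 0.5132 -0.2834  0.193 ] toolx deg 87.88 tz [-4.e-04  2.e-04 -1.e+00] units [-0.043  0.012 -4.282] yaw -0.0003
[0.00998836 0.204858   0.72510726]
scene 0.71 [270.4, 127.4] 11155 [[0.3877, -0.3951, 0.0176], [0.5144, -0.201, 0.1606], [0.6263, -0.1384, 0.1656]]
((0.49273568391799927, -0.2981996536254883), (0.3369387984275818, 0.2968637943267822), 84.94380187988281) lower ((0.49248409271240234, -0.30104345083236694), (0.33122897148132324, 0.2968637943267822), 84.94380187988281)
side 0.65 [381.4, 118.0] 629 [[0.5024, -0.3171, 0.1255], [0.511, -0.2673, 0.1947], [0.5279, -0.2404, 0.2082]]
((0.5186691284179688, -0.2805929481983185), (0.04683760553598404, 0.08561068773269653), 17.92491340637207) lower ((0.5213339328765869, -0.2765631079673767), (0.07443467527627945, 0.0361236147582531), 85.50790405273438)
```

View pics/d.png

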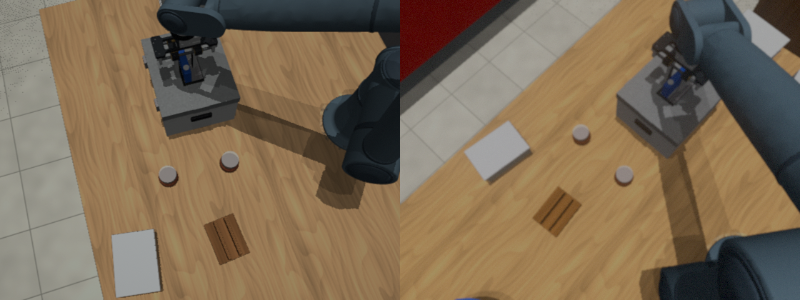

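Released; jars are unmoved. Retract straight up and check.

```bash
python3 -m creep '[{"claw":0.1,"translation":[0,0,-0.3],"yaw":0},{"claw":0.1,"translation":[0,0,-0.8],"yaw":0},{"claw":0.1,"translation":[0,0,-1.6],"yaw":0},{"claw":0.1,"translation":[0,0,-2.6],"yaw":0},{"claw":0.1,"translation":[0,0,-4],"yaw":0},{"claw":0.1,"translation":[-0.5,0,-5],"yaw":0},{"claw":0.1,"translation":[-1,0,-6],"yaw":0},{"claw":0.1,"translation":[-1.5,0,-6],"yaw":0},{"claw":0.1,"translation":[-1.5,0,-6],"yaw":0},{"claw":0.1,"translation":[-1.5,0,-6],"yaw":0}]'
python3 - <<'E'
from h import *
for cam in("wrist","scene","side"):
    im,d=viewer.get_image(cam)
    if cam=="wrist": save("w4",im)
    for x in outline_of(cam,"brick")[:1]:
        p=pts(cam,d,x["region"]); t=p[(p[:,2]>.194)&(p[:,2]<.205)]
        c=np.c_[t[:,:2],np.ones(len(t))]; print(cam,x["p"],len(t),cv2.minAreaRect(t[:,:2].astype(np.float32)),np.median(t[:,2]),"top slope",np.linalg.lstsq(c,t[:,2],rcond=None)[0])
E
```

```text
time: 21.5
eef_pos: [0.5114, -0.3205, 0.3413]
eef_rot: [0.72, 0.694, 0.0, -0.002]
contact_force: [0.4, -0.2, -0.1]
gripper_width: 0.0421
finger_force: 0.0
wrist 0.63 2426 ((0.5154340863227844, -0.2846663296222687), (0.08826048672199249, 0.021871067583560944), 88.66680908203125) 0.20281470302415827 top slope [-0.01181977  0.00640071  0.21071066]
scene 0.77 171 ((0.5180227756500244, -0.28289690613746643), (0.08962105959653854, 0.02244742214679718), 87.6904067993164) 0.20335923226075447 top slope [-0.03829106 -0.02687     0.21496988]
side 0.61 290 ((0.515576958656311, -0.28355684876441956), (0.08744645863771439, 0.02162110060453415), 86.69506072998047) 0.20331032495621518 top slope [ 0.11179764 -0.02253378  0.13868193]
```

View pics/w4.png

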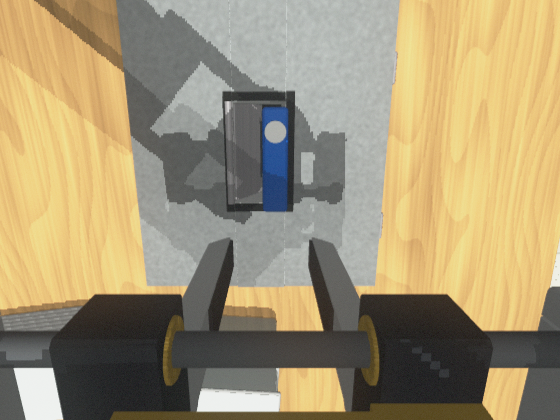

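```bash
python3 -c "
from h import *
print(telemetry.get_obs()['time'],robot.close_job())"
```

```text
the job is handed in; nothing more can be done
21.8 None
```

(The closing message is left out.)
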